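Find the castor with the worn bush on the upturned carboy dolly

TASK

One of the four castors on the upturned carboy dolly has a worn, loose bush. Rock the wheels gently sideways along their axles, one after another, back and forth until you feel firm resistance each way (about 5 N tells; keep below 8 N, or the stem strains its socket), until you find the one that flops almost freely from stop to stop. Draw that castor straight up out of its socket and lower it into the red basket without dropping it in; leave the three sound ones in their sockets, and do not shift the baskets, bottle or spanner.

Things in the scene. Friction and masses are not known exactly. Their poses are not given: they have to be found in the camera images.
- dolly: The carboy dolly, upside down and fast on the bench: a grey moulded square deck 280 x 280 mm, 28 mm high, with a 46 x 46 mm socket boss near each corner, 45 mm high. Origin at the centre of its underside on the bench, x and y along its sides, z up. The four castor sockets are upright round holes 12.6 mm wide and 41 mm deep in the tops of the bosses, at x = +-90, y = +-90 mm.
- wheel_a (a point): Grip point of the wheel at dolly x = +90, y = +90 mm: a point of the dolly's frame where the wheel's middle plane meets the stem's line, 90 mm over the boss top, 8 mm under the tread. The dark grey wheel is 75 mm across, 25 mm wide, with flat sides to push or hold; its brake is on, so it does not roll. Fingers 6 mm clear of each side let it tip freely; a tight pinch hides the play. All castors look the same.
- wheel_b (a point): Grip point of the wheel in the socket at dolly x = +90, y = -90 mm, as wheel_a. The axle of every wheel lies along the dolly's y within 9 degrees, and the wheel's centre is 22 mm from the grip point towards the dolly's -x and 22 mm lower. The steel fork legs (38 mm over the legs, 48 over the axle nuts) rise beside the wheel from the stem back to the axle and stay 26 mm below the grip point within 12 mm of it along x.
- wheel_c (a point): Grip point of the wheel in the socket at dolly x = -90, y = -90 mm, as wheel_a. Each castor has a round stem 12 mm thick and 36 mm long under a 32 mm collar that rests on the boss top; it hangs loosely in the socket, turns freely about the upright axis and draws straight up with little more than the castor's weight (about 0.3 kg). Standing on the tip of its stem it falls over when let go.
- wheel_d (a point): Grip point of the wheel in the socket at dolly x = -90, y = +90 mm, as wheel_a. A rubber-bushed joint 78 mm lower lets the fork rock sideways only, along the axle, at most 5 mm each way here, to a hard stop. A sound bush pushes back at once, about 5 N for each mm here; the worn one with under 1 N until the stop. Both stand up again when let go. The loose fit of the stem adds 2 to 3 mm of soft travel each way to all.
- red_basket: The red perforated plastic basket for rejects, loose, 0.7 kg: 300 mm long (x) and 220 mm wide (y) outside, 80 mm high, walls and floor 4 to 5 mm. Origin at the centre of its underside, z up.
- green_basket: A turquoise-green basket of the same size, empty; not used here.
- bottle: A clear bottle with a blue cap, 68 mm across, 150 mm high; origin at the centre of its foot. Leave alone.
- spanner: A steel spanner lying on the bench, 170 mm long; origin at the middle of its underside. Leave alone.

How it is judged:
On the way, in this order (a step that is already met when the one before it is completed fails the run):
1. the loose castor, in its socket, is rocked well over to one side (2.5 mm or more at the grip point) ((y of castor2_grip in the frame of castor2_collar above 0.0025 m or y of castor2_grip in the frame of castor2_collar below -0.0025 m) and z of castor2_collar in the frame of dolly between 0.041 and 0.05 m and angle between castor2_collar's own z axis and vertical below 0.06 rad).
2. it is brought back through the middle (within 1.5 mm of it), still in its socket (not (y of castor2_grip in the frame of castor2_collar above 0.0015 m or y of castor2_grip in the frame of castor2_collar below -0.0015 m) and z of castor2_collar in the frame of dolly between 0.041 and 0.05 m and angle between castor2_collar's own z axis and vertical below 0.06 rad).
3. it is rocked well over again, still in its socket (all of step 1).
4. it is drawn out of its socket (z of castor2_collar in the frame of dolly above 0.085 m), for 0.1 s.
At the end, for the whole second after the job is handed in: The loose castor lies or stands still inside the red basket, with both its grip point and collar within the basket's walls and less than 110 mm above its underside; the other three are still down in their sockets (collar within about 4 mm of the boss top, stem within 3.4 degrees of upright) (x of castor2_grip in the frame of red_basket between -0.145 and 0.145 m and y of castor2_grip in the frame of red_basket between -0.105 and 0.105 m and z of each of castor2_grip, castor2_collar in the frame of red_basket below 0.11 m and x of castor2_collar in the frame of red_basket between -0.145 and 0.145 m and y of castor2_collar in the frame of red_basket between -0.105 and 0.105 m and linear speed of castor2 below 0.03 m/s and z of castor1_collar in the frame of dolly between 0.041 and 0.05 m and angle between each of castor1_collar, castor3_collar, castor4_collar's own z axis and vertical below 0.06 rad and z of castor3_collar in the frame of dolly between 0.041 and 0.05 m and z of castor4_collar in the frame of dolly between 0.041 and 0.05 m); the robot touches nothing.
It fails at once if a castor strains its socket with more than 75 N (about 10 N sideways at the grip point) (contact force between any of castor1, castor2, castor3, castor4 and dolly above 75 N).
It fails at once if the loose castor is dropped or thrown (moves faster than 0.9 m/s with no finger on it) (linear speed of castor2 above 0.9 m/s and contact force between the fingers and castor2 below 0.1 N).
It fails at once if a sound castor is drawn more than 12 mm up out of its socket (z of any of castor1_collar, castor3_collar, castor4_collar in the frame of dolly above 0.057 m).
It fails at once if the bottle, the spanner or a basket is moved more than 30 mm (distance of any of bottle, spanner, green_basket, red_basket from where it was at the start of the episode above 0.03 m).
It also fails if it takes over 67 s, if anything falls off the work surface, if the arm or the gripper's body presses on something with over 40 N, if the wrist force passes 120 N, or if a joint passes its speed limit or range.

ROBOT

A 7-joint arm with a two-finger parallel gripper is mounted at the origin on the work surface. World frame = base frame: x ahead of the robot, y to its left, z up, the work surface at z = 0. Lengths are in m, angles in rad, forces in N, time in s.
With the tool pointing down it reaches from about 0.4 to 0.85 m from the base axis. Payload 6.9 kg.
Tool frame: the origin (TCP) lies midway between the tips of the shut fingers; the grasp point (between the pads) lies behind it (ctrl.pinch_z is the z of the grasp point in the tool frame, in m); z points along the fingers, y is the line along which they close (so a half turn about z gives the same grasp; the last joint's range is limited). The gripper opens to 85 mm and grips with 20 to 120 N. Pads are 22 mm wide; open, the fingers measure 114 mm over their backs; the gripper's body (76 mm by 85 mm) begins 54 mm behind the grasp point. The pads swing forward as they close: fully open they stand 13 mm farther back than shut.
Start: joints at [-1.107, 0.507, -0.238, 1.5, 0.126, 1.149, -0.155], TCP at [0.219, 0.585, 0.231] pointing down, gripper open.
Joint ranges: [-3.08, 3.08], [-0.24, 2.05], [-1.43, 1.35], [0, 2.5], [-1.52, 4.66], [0.17, 1.96], [-2.89, 2.89]. Speed limits (rad/s): [2.39, 2.39, 3.14, 3.14, 3.14, 3.14, 3.14].

INTERFACE

Orientations are given as a unit quaternion [w, x, y, z].
In Python, from station import ctrl, get_state, vision, ticket, models gives the robot as it stands. Calls block until the motion is done:
- ctrl.movep(position, orientation): joint-space move of the TCP to a pose.
- ctrl.movel(position, frame=None, max_speed=0.15): straight line of the TCP; frame=None keeps the orientation; max_speed is the mean speed in m/s.
- ctrl.set_joints(angles): joint-space move.
- ctrl.ungrasp() and ctrl.close_gripper(force=None): open the fingers fully, or close them until they stop; force is the grip in N (None keeps the last).
- ctrl.pause(seconds).
- ctrl.ik(position, orientation): joint angles nearest the present ones, or None.
- get_state(): the state.
- vision.grab_frame(name): name is "scene" or "top"; returns (picture, depth): 400x640x3 uint8, blue, green, red; 400x640 float32, m along the optical axis (not along the pixel's ray), 0 where there is no reading.
- vision.camera_info(name): a dict with "mtx" (3x3 intrinsics, pixels), "R" (3x3) and "t" (3): a world point X has camera coordinates R X + t. Camera axes: x right, y down, z forward; pixel columns grow to the right and rows downward; lengths in m; the calibration is good to about 2 mm. A picture is of the moment at which its call begins. camera_info takes no time and is no camera call.
A pose or a line that the arm cannot do raises ctrl.Unreachable and nothing moves.
- ticket.close_job(): hands the job in; it is judged then, once.
Trained networks look in the newest picture that a camera, given by its name, has taken for a name from the list of things; names that differ only in an ending like _2 or _b are one class to them, and where a whole thing is asked for, a point or a joint stands for the part that bears it (a point fixed in the world has none). Each returns a list of dicts, best first, with "p" (0 to 1); they miss things now and then, are a little off and sometimes report something else, mostly with a low value. They report only what shows in the picture. A call takes as long as a camera call.
- models.recognise(camera, target): "point" ([column, row] in pixels, amid what is visible of it).
- models.masks_of(camera, target): "mask" (400x640 bool, what is visible of it) and "point" ([column, row] in pixels, amid what is visible of it).
The state is a dict: "time": time; "qpos": joint angles; "qd": joint speeds; "tau": joint torques, N m; "tcp_pos": TCP position; "eef_rot": TCP orientation; "contact_force": force on the tool from outside, world axes, zero at the start; "wrist_torque": the same for the moment, N m; "width": finger opening in m; "gripper_force": force on a finger pad.
Only numpy, scipy, OpenCV 4.12 (cv2) and the standard library are available. Lean on these libraries where they do the work, as an engineer would, in place of code of your own. Each camera call takes 0.05 s, during which the arm holds its last target. There are 200 camera calls.

## Working session

There is one attempt and no reset: what is moved stays moved. The work goes in short steps, each a Python script; the robot and the scene stay as the last script left them, time stands still between calls to the robot, and variables do not carry over. Pictures are saved under pics/ and viewed, at most 10 in all, crops included, and the job is handed in when it is done.

```bash
ls; mkdir -p pics; python3 - <<'E'
from station import *
import cv2
s=get_state();print(s['time'],s['tcp_pos'],s['eef_rot'],s['width'],s['contact_force'],ctrl.pinch_z)
ims=[]
for n in("scene","top"):
    p,d=vision.grab_frame(n);ci=vision.camera_info(n);print(n,ci['mtx'].tolist() if hasattr(ci['mtx'],'tolist') else ci['mtx'],ci['R'],ci['t'])
    cv2.imwrite(f'pics/{n}0.png',p)
    for t in("dolly","wheel_a","red_basket"):
        print(n,t,[(r['point'],round(r['p'],2)) for r in models.recognise(n,t)])
E
```

```text
pics
0.0 [0.21939366 0.58470391 0.23044014] [-1.26826724e-04  1.78442290e-01  9.83949986e-01 -8.70515137e-04] 0.08531760659327806 [-0.82221722 -0.56697371  0.00137866] -0.0187
scene [[487.089920078392, 0.0, 316.79639679366585], [0.0, 487.089920078392, 201.36371303549282], [0.0, 0.0, 1.0]] [[ 0.09287933  0.99563448 -0.00924199]
 [ 0.82342508 -0.08202631 -0.5614649 ]
 [-0.5597719   0.0445384  -0.82744894]] [-0.0600149  -0.41850211  1.77328934]
scene dolly [([333.8, 221.7], 0.69)]
scene wheel_a [([328.6, 219.4], 0.7)]
scene red_basket [([170.1, 206.5], 0.6)]
top [[416.9029570715997, 0.0, 309.46975000176576], [0.0, 416.9029570715997, 200.9808220641806], [0.0, 0.0, 1.0]] [[ 0.0096311  -0.99963698 -0.02516258]
 [-0.9966784  -0.00756151 -0.08108628]
 [ 0.08086658  0.02585995 -0.99638941]] [0.0114628  0.58278266 1.20938807]
top dolly [([303.1, 204.0], 0.91)]
top wheel_a [([298.3, 199.7], 0.67)]
top red_basket [([465.3, 234.5], 0.73), ([215.3, 150.3], 0.56), ([300.8, 204.0], 0.17)]
```

View pics/scene0.png

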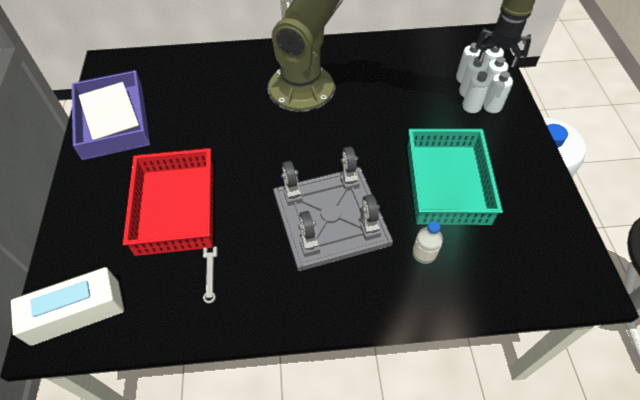

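View pics/top0.png

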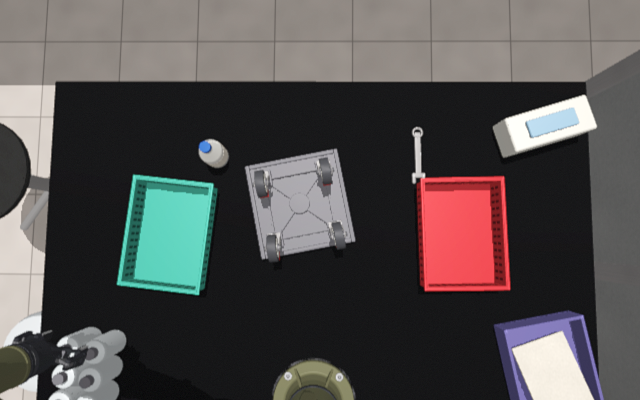

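The pictures show the dolly in the middle (top ≈ 300,204) with four wheels, turned about 10°. The red basket is at top (465,234), the green one at left, the bottle at (213,152) and the spanner at (418,155). Next I'll fit the deck and wheels from depth.

```bash
cat > h.py <<'E'
import numpy as np, cv2
from station import *
def cloud(n):
    p,d=vision.grab_frame(n);ci=vision.camera_info(n)
    K,R,t=[np.array(ci[k],float) for k in("mtx","R","t")]
    v,u=np.mgrid[:400,:640]
    c=np.stack([(u-K[0,2])/K[0,0]*d,(v-K[1,2])/K[1,1]*d,d],-1)
    return p,d,(c-t.ravel())@R
E
python3 - <<'E'
from h import *
S={}
for n in("top","scene"):
    p,d,X=cloud(n)
    ok=d>0
    print(n,'table z',np.median(X[350:360,230:260,2]) if n=="top" else np.median(X[300:320,150:190,2]))
    box=ok&(abs(X[...,0]-.58)<.25)&(abs(X[...,1]-0.02)<.21)
    dk=X[box&(X[...,2]>.018)&(X[...,2]<.036)]
    if n=="top":
        cnt=np.median(dk,0)
    r=cv2.minAreaRect((dk[:,:2]*1000).astype(np.float32)); print('deck',r,len(dk),np.median(dk[:,2]))
    np.save(f'{n}.npy',X)
    w=X[box&(X[...,2]>.075)]
    from scipy.cluster.hierarchy import fclusterdata
    L=fclusterdata(w[:,:2],.04,'distance')
    for l in set(L):
        q=w[L==l]
        if len(q)<15: continue
        a=q[q[:,2]>.12]
        c=q[:,:2].mean(0);e,V=np.linalg.eigh(np.cov(q[:,:2].T));
        print(' wheel',len(q),c.round(4),'top',a[:,:2].mean(0).round(4),q[:,2].max().round(3),'ang',np.degrees(np.arctan2(V[1,1],V[0,1])).round(1),'sd',np.sqrt(e).round(4))
    for t in("red_basket",):
        for m in models.masks_of(n,t)[:2]:
            q=X[m["mask"]&ok]; print(t,m["p"],m["point"],np.median(q,0).round(3)); 
            k=q[q[:,2]>.06]; print(cv2.minAreaRect((k[:,:2]*1000).astype(np.float32)),np.percentile(q[:,2],[5,95]))
E
```

```text
top table z 0.00021142714743460026
deck ((577.474853515625, 47.087913513183594), (280.0581359863281, 280.8482360839844), 11.57775592803955) 6815 0.023747391115616186
 wheel 346 [0.4499 0.1114] top [0.4494 0.1124] 0.154 ang -173.3 sd [0.0101 0.0192]
 wheel 351 [0.6225 0.1462] top [0.6223 0.1475] 0.155 ang -174.2 sd [0.0101 0.0197]
 wheel 331 [ 0.4853 -0.0634] top [ 0.4845 -0.0637] 0.154 ang -167.6 sd [0.0102 0.0194]
 wheel 316 [ 0.6572 -0.0275] top [ 0.6575 -0.0277] 0.155 ang -168.6 sd [0.01   0.0194]
red_basket 0.69 [463.3, 234.4] [ 0.491 -0.435  0.006]
((493.84136962890625, -416.7959289550781), (314.92657470703125, 235.6182403564453), 1.5402553081512451) [0.0004812  0.08099298]
red_basket 0.5 [299.0, 201.5] [0.575 0.045 0.024]
((565.4117431640625, 46.242652893066406), (220.0899658203125, 237.85812377929688), 14.659150123596191) [0.01901927 0.03798823]
scene table z -0.0009591379511784603
deck ((574.9013061523438, 46.76482391357422), (285.5013732910156, 281.60906982421875), 11.51324462890625) 5413 0.023367930789610306
 wheel 332 [0.4598 0.1111] top [0.4572 0.1126] 0.153 ang -163.4 sd [0.0099 0.0177]
 wheel 394 [0.6338 0.1453] top [0.6322 0.1473] 0.156 ang -165.7 sd [0.0096 0.0184]
 wheel 379 [ 0.6706 -0.0285] top [ 0.6686 -0.0279] 0.155 ang -162.9 sd [0.0105 0.0178]
 wheel 330 [ 0.4959 -0.0646] top [ 0.4936 -0.0638] 0.153 ang -159.3 sd [0.0104 0.0175]
red_basket 0.92 [169.1, 202.9] [ 0.483 -0.431  0.007]
((490.7168884277344, -417.1083679199219), (319.8204650878906, 234.9473419189453), 1.7632408142089844) [-0.00068422  0.07966276]
```

```bash
cat >> h.py <<'E'
YAW=np.radians(11.55);C=np.array([.5765,.0468])
ex=np.array([np.cos(YAW),np.sin(YAW)]);ey=np.array([-ex[1],ex[0]])
W=dict(a=C+.09*ex+.09*ey,b=C+.09*ex-.09*ey,c=C-.09*ex-.09*ey,d=C-.09*ex+.09*ey)
def quat(x): return np.array([0,np.cos(x/2),np.sin(x/2),0])
def force(n=3):
    f=[]
    for _ in range(n): ctrl.pause(.02); f.append(np.array(get_state()['contact_force'])[:2]@ey)
    return np.mean(f)
def tcp(): return np.array(get_state()['tcp_pos'])
E
python3 - <<'E'
from h import *
q0=get_state()['qpos']
for k in 'dabc':
    for x in (YAW,YAW+np.pi):
        j=ctrl.ik([*W[k],.12],quat(x)); print(k,W[k].round(4),None if j is None else np.round(j,2), None if j is None else np.abs(j-np.array(q0)).max().round(2))
print([round(force(1),2) for _ in range(8)],get_state()['time'])
E
```

```text
d [0.4703 0.117 ] [-0.59  0.46  0.43  2.02 -0.28  0.72 -1.36] 1.21
d [0.4703 0.117 ] [-0.14  0.43 -0.22  2.01  0.14  0.71  1.33] 1.48
a [0.6467 0.153 ] [-0.52  0.7   0.45  1.54 -0.34  0.98 -1.34] 1.18
a [0.6467 0.153 ] [-0.12  0.67 -0.25  1.53  0.19  0.97  1.34] 1.49
b [ 0.6827 -0.0234] [-0.33  0.76  0.61  1.48 -0.48  1.05 -0.97] 0.85
b [ 0.6827 -0.0234] [ 0.11  0.69 -0.2   1.47  0.15  0.99  1.64] 1.8
c [ 0.5063 -0.0594] [-0.28  0.51  0.52  1.96 -0.35  0.77 -0.93] 0.82
c [ 0.5063 -0.0594] [ 0.12  0.45 -0.07  1.95  0.05  0.73  1.79] 1.95
[np.float64(0.35), np.float64(0.02), np.float64(-0.73), np.float64(0.1), np.float64(-0.87), np.float64(0.53), np.float64(-0.24), np.float64(0.33)] 0.7333
```

```bash
cat >> h.py <<'E'
def at(k,off,z,speed=.15):
    ctrl.movel([*(W[k]+off*ey),z],None,max_speed=speed)
def probe(k,sgn,z=.106,start=.0255,end=.045,step=.001,stop=4.0):
    """push wheel k along sgn*ey with the trailing finger; returns travel log"""
    at(k,sgn*start,z); ctrl.pause(.1); b=force(5); log=[]
    o=start
    while o<end:
        o+=step; at(k,sgn*o,z,.03); f=-sgn*(force(4)-b)
        log.append((round(1000*sgn*((tcp()[:2]-W[k])@ey),1),round(f,1)))
        if f>stop: break
    return log
E
python3 - <<'E'
from h import *
t=lambda:round(get_state()['time'],2)
ctrl.movep([*W['d'],.24],quat(YAW)); print(t())
at('d',0,.106); print(t(),tcp(),get_state()['width'])
print(probe('d',1),t())
at('d',0,.106); print(t())
E
```

```text
2.65
3.69 [0.47080815 0.11705047 0.10658284] 0.0854679340213823
[(np.float64(26.3), np.float64(0.2)), (np.float64(27.5), np.float64(0.1)), (np.float64(28.5), np.float64(0.5)), (np.float64(29.5), np.float64(0.3)), (np.float64(30.4), np.float64(0.4)), (np.float64(31.4), np.float64(0.6)), (np.float64(32.3), np.float64(2.1)), (np.float64(33.2), np.float64(3.6)), (np.float64(33.9), np.float64(5.0))] 7.04
7.42
```

```bash
python3 - <<'E'
from h import *
t=lambda:round(get_state()['time'],2)
pr=lambda L:print([(float(a),float(b)) for a,b in L],t())
pr(probe('d',-1)); at('d',0,.106); at('d',0,.18)
at('a',0,.18,.25); at('a',0,.106); pr(probe('a',-1)); pr(probe('a',1)); at('a',0,.106)
E
```

```text
[(26.3, 0.0), (27.5, -0.2), (28.6, -0.0), (29.5, 0.1), (30.4, -0.0), (31.4, 0.3), (32.4, 1.4), (33.3, 3.0), (34.1, 4.5)] 10.78
[(26.3, -0.2), (27.6, 0.3), (28.6, 0.0), (29.5, -0.0), (30.4, -0.3), (31.3, 0.9), (32.4, 1.4), (33.2, 2.5), (34.0, 3.6), (34.5, 5.6)] 16.98
[(26.3, -0.1), (27.6, -0.4), (28.6, 0.1), (29.5, -0.0), (30.5, -0.0), (31.4, 0.8), (32.3, 1.2), (33.0, 2.7), (33.8, 4.4)] 20.57
```

```bash
python3 - <<'E'
from h import *
t=lambda:round(get_state()['time'],2)
pr=lambda L:print([(float(a),float(b)) for a,b in L],t())
at('a',0,.18); at('b',0,.18,.25); at('b',0,.106); L=probe('b',1,start=.029);pr(L)
if L[-1][0]<36: pr(probe('b',-1,start=.029))
at('b',0,.106);print(t())
E
```

```text
[(29.7, -0.1), (31.0, 0.2), (32.0, 0.6), (33.0, 0.8), (34.0, 0.8), (35.0, 1.2), (36.0, 1.1), (36.7, 1.5), (37.4, 3.7), (38.0, 4.4)] 26.79
27.2
```

Wheel b is the loose one: its force stays low over about 7 mm, then hits a stop, while a and d stiffen at once. Next I'll rock it the other way, then grip it. I'll also check that the tilted laying pose is reachable.

```bash
cat >> h.py <<'E'
from scipy.spatial.transform import Rotation as Rn
B=np.array([.494,-.417])
def lay(head,tilt,g,pz=-.0187):
    """TCP pose with the grasp point at g, tool z tilted from down toward heading (rad)"""
    h=np.array([np.cos(head),np.sin(head),0]);u=np.array([0,0,1.])
    z=np.sin(tilt)*h-np.cos(tilt)*u; x=np.cos(tilt)*h+np.sin(tilt)*u
    q=Rn.from_matrix(np.c_[x,np.cross(z,x),z]).as_quat()
    return np.array(g)-pz*z,q[[3,0,1,2]]
E
python3 - <<'E'
from h import *
t=lambda:round(get_state()['time'],2)
pr=lambda L:print([(float(a),float(b)) for a,b in L],t())
pr(probe('b',-1,start=.029)); at('b',0,.106); ctrl.pause(.1); at('b',0,.117)
ctrl.close_gripper(30); s=get_state(); print(t(),s['width'],s['gripper_force'],s['tcp_pos'],np.round(s['contact_force'],1))
for hd in (0,-20,-40):
  for ti in (0,30,45,60):
    o=[]
    for z in (.075,.16,.30):
        p,q=lay(np.radians(hd),np.radians(ti),[*(B-.02*np.array([np.cos(np.radians(hd)),np.sin(np.radians(hd))])),z]); j=ctrl.ik(p,q); o.append(None if j is None else np.round(j,2).tolist())
    print(hd,ti,o)
E
```

```text
[(29.7, 0.3), (31.1, 0.3), (32.0, 0.7), (33.0, 0.4), (34.0, 0.4), (35.0, 0.2), (36.0, 0.4), (36.7, 1.8), (37.5, 3.6), (38.1, 5.3)] 30.89
32.23 0.024445082571079507 34.57915484905243 [ 0.68264401 -0.02343554  0.11695281] [0.5 0.3 0. ]
0 0 [[0.46, 0.72, 0.38, 1.69, -0.35, 0.8, -0.57], [0.42, 0.63, 0.44, 1.61, -0.31, 0.97, -0.61], [0.39, 0.52, 0.52, 1.4, -0.26, 1.28, -0.65]]
0 30 [[1.19, 0.66, -0.45, 2.03, -0.71, 0.19, -0.02], [1.08, 0.5, -0.27, 1.96, -0.68, 0.42, -0.12], [0.75, 0.34, 0.2, 1.78, -0.68, 0.82, -0.22]]
0 45 [[1.71, 1.05, -1.22, 2.16, 1.93, 0.32, -2.4], [1.43, 0.61, -0.63, 2.11, -1.42, 0.29, 0.75], [1.26, 0.34, -0.34, 1.95, -1.0, 0.62, 0.16]]
0 60 [[1.73, 1.11, -1.03, 2.23, 3.49, 0.32, 2.51], [1.74, 0.89, -1.03, 2.21, 3.93, 0.26, 1.9], [1.87, 0.64, -1.18, 2.09, -1.22, 0.24, 0.55]]
-20 0 [[0.41, 0.73, 0.46, 1.7, -0.42, 0.81, -0.86], [0.36, 0.64, 0.53, 1.62, -0.37, 0.98, -0.91], [0.33, 0.53, 0.61, 1.41, -0.31, 1.29, -0.97]]
-20 30 [[1.5, 0.92, -1.23, 2.14, 1.69, 0.66, -2.7], [0.92, 0.45, -0.18, 2.07, -0.73, 0.19, -0.46], [0.51, 0.28, 0.37, 1.88, -0.61, 0.61, -0.64]]
-20 45 [[1.28, 0.75, -0.63, 2.33, 3.12, 0.53, 2.18], [1.42, 0.6, -0.83, 2.27, 2.87, 0.3, 2.36], [1.25, 0.26, -0.49, 2.1, -1.13, 0.23, -0.06]]
-20 60 [[1.45, 1.01, -0.83, 2.46, 3.21, 0.96, 2.39], [1.57, 0.84, -1.03, 2.43, 3.04, 0.75, 2.41], [1.78, 0.52, -1.22, 2.29, 3.03, 0.34, 2.22]]
-40 0 [[0.35, 0.75, 0.54, 1.71, -0.49, 0.82, -1.16], [0.31, 0.66, 0.61, 1.63, -0.43, 1.0, -1.21], [0.27, 0.55, 0.7, 1.42, -0.36, 1.3, -1.28]]
-40 30 [[0.81, 0.59, -0.24, 2.19, 2.34, 0.22, 2.36], [0.27, 0.48, 0.55, 2.12, -1.32, 0.25, -0.32], [0.13, 0.29, 0.69, 1.92, -0.45, 0.5, -1.18]]
-40 45 [[0.93, 0.7, -0.44, 2.4, 2.75, 0.77, 1.98], [0.81, 0.47, -0.24, 2.34, 2.81, 0.47, 1.87], [-0.2, 0.38, 1.15, 2.16, 4.65, 0.4, -0.03]]
-40 60 [None, None, [0.98, 0.27, -0.44, 2.38, 2.8, 0.56, 1.89]]
```

```bash
python3 - <<'E'
from h import *
print('now',np.round(get_state()['qpos'],2))
for hd in (100,120,140,160,180,200):
  for ti in (0,45,60):
    o=[]
    for z in (.075,.28):
        a=np.radians(hd); p,q=lay(a,np.radians(ti),[*(B-.02*np.array([np.cos(a),np.sin(a)])),z]); j=ctrl.ik(p,q); o.append(None if j is None else np.round(j,2).tolist())
    print(hd,ti,o)
E
```

```text
now [-0.21  0.72  0.39  1.48 -0.3   1.   -1.11]
100 0 [[0.73, 0.72, -0.08, 1.6, 0.08, 0.82, 0.79], [0.68, 0.54, 0.0, 1.34, -0.0, 1.26, 0.86]]
100 45 [[0.99, 1.14, -0.35, 0.91, -0.14, 1.76, 0.93], None]
100 60 [None, None]
120 0 [[0.78, 0.73, -0.18, 1.59, 0.16, 0.84, 1.06], [0.73, 0.55, -0.1, 1.33, 0.05, 1.26, 1.15]]
120 45 [[0.87, 1.21, -0.33, 0.73, 0.02, 1.96, 1.15], None]
120 60 [None, None]
140 0 [[0.82, 0.74, -0.27, 1.58, 0.24, 0.85, 1.33], [0.77, 0.55, -0.19, 1.33, 0.11, 1.27, 1.45]]
140 45 [None, None]
140 60 [None, None]
160 0 [[0.86, 0.75, -0.37, 1.59, 0.33, 0.87, 1.59], [0.81, 0.56, -0.29, 1.33, 0.16, 1.28, 1.74]]
160 45 [[0.49, 1.22, 0.29, 0.74, -0.02, 1.96, 1.92], None]
160 60 [None, None]
180 0 [[0.91, 0.76, -0.46, 1.6, 0.41, 0.88, 1.86], [0.86, 0.56, -0.39, 1.34, 0.21, 1.28, 2.04]]
180 45 [[0.4, 1.14, 0.22, 0.92, 0.19, 1.77, 2.11], None]
180 60 [None, None]
200 0 [[0.09, 1.02, 1.15, 1.62, -1.0, 1.19, -2.88], [1.22, 0.77, -1.23, 1.35, 0.71, 1.5, 1.97]]
200 45 [[0.72, 1.15, -0.83, 1.15, 1.01, 1.93, 1.81], [0.48, 0.87, -0.24, 0.97, 0.65, 1.96, 2.23]]
200 60 [[0.43, 1.19, -0.24, 1.0, 0.76, 1.92, 2.05], [0.16, 1.04, 0.55, 0.88, 0.37, 1.95, 2.58]]
```

```bash
python3 - <<'E'
from h import *
for hd in (10,20,30,40,50,60,70,80,210,220,230,240,260):
  for ti in (30,45,60):
    o=[]
    for z in (.075,.18,.28):
        a=np.radians(hd); p,q=lay(a,np.radians(ti),[*(B-.02*np.array([np.cos(a),np.sin(a)])),z]); j=ctrl.ik(p,q); o.append(None if j is None else np.array(j))
    if any(x is None for x in o): print(hd,ti,'none',[x is None for x in o]); continue
    print(hd,ti,o[0].round(2).tolist(),'jump',[np.abs(o[0]-o[1]).max().round(2),np.abs(o[1]-o[2]).max().round(2)])
E
```

```text
10 30 [1.2, 0.69, -0.43, 1.96, -0.6, 0.34, 0.05] jump [np.float64(0.28), np.float64(0.28)]
10 45 [1.73, 1.09, -1.23, 2.05, 1.18, 0.29, -1.49] jump [np.float64(2.03), np.float64(0.3)]
10 60 [0.61, 1.14, 0.95, 2.11, 4.44, 1.82, 1.24] jump [np.float64(5.59), np.float64(0.25)]
20 30 [1.21, 0.72, -0.42, 1.87, -0.5, 0.48, 0.12] jump [np.float64(0.26), np.float64(0.26)]
20 45 [1.47, 0.85, -0.66, 1.93, -0.76, 0.43, 0.51] jump [np.float64(0.2), np.float64(0.35)]
20 60 [1.84, 1.3, -1.27, 1.95, 0.41, 0.32, -0.43] jump [np.float64(1.34), np.float64(0.28)]
30 30 [1.21, 0.75, -0.42, 1.78, -0.42, 0.62, 0.2] jump [np.float64(0.25), np.float64(0.24)]
30 45 [1.43, 0.87, -0.6, 1.8, -0.6, 0.63, 0.48] jump [np.float64(0.18), np.float64(0.38)]
30 60 [1.64, 1.08, -0.83, 1.79, -0.59, 0.63, 0.58] jump [np.float64(0.22), np.float64(0.19)]
40 30 [1.15, 0.77, -0.33, 1.69, -0.43, 0.78, 0.36] jump [np.float64(0.23), np.float64(0.23)]
40 45 [1.39, 0.91, -0.57, 1.67, -0.47, 0.81, 0.47] jump [np.float64(0.19), np.float64(0.31)]
40 60 [1.5, 1.05, -0.65, 1.64, -0.6, 0.91, 0.66] jump [np.float64(0.17), np.float64(0.14)
[... 1791 characters left out ...]
5, 1.92] jump [np.float64(0.15), np.float64(0.2)]
230 60 [0.62, 1.15, -0.83, 1.48, 1.32, 1.95, 1.89] jump [np.float64(0.21), np.float64(0.15)]
240 30 [-0.2, 1.11, 1.19, 1.7, -0.63, 0.84, -2.62] jump [np.float64(0.17), np.float64(0.16)]
240 45 [-0.32, 1.31, 1.34, 1.69, -0.6, 0.85, -2.72] jump [np.float64(4.79), np.float64(4.93)]
240 60 [0.62, 1.11, -0.83, 1.64, 1.4, 1.87, 1.9] jump [np.float64(0.16), np.float64(0.17)]
260 30 [-0.2, 0.97, 1.05, 1.89, -0.65, 0.51, -2.26] jump [np.float64(0.19), np.float64(0.2)]
260 45 [-0.35, 1.13, 1.15, 1.95, -0.56, 0.37, -2.48] jump [np.float64(0.18), np.float64(0.31)]
260 60 [0.54, 0.97, -0.63, 1.96, 1.54, 1.57, 1.88] jump [np.float64(0.4), np.float64(0.19)]
```

```bash
python3 - <<'E'
from h import *
t=lambda:round(get_state()['time'],2)
p=tcp(); ctrl.movel([p[0],p[1],.16],None,max_speed=.06); print(get_state()['width'],np.round(get_state()['contact_force'],1),t())
ctrl.movel([p[0],p[1],.31],None,max_speed=.15); print(t())
a=np.radians(40); h=np.array([np.cos(a),np.sin(a)])
P,q=lay(a,np.radians(60),[*(B-.02*h),.25]); ctrl.movep(P,q); print(t(),tcp()-P,get_state()['width'])
im,d,X=cloud("scene"); im2,_,_=cloud("top")
cv2.imwrite('pics/carry.png',cv2.resize(np.vstack([im[60:290,60:360],im2[120:350,340:640]]),None,fx=1.3,fy=1.3))
E
```

```text
0.02434908893557575 [-0.   0.3 -2.9] 33.09
34.24
35.95 [0.00103059 0.00113507 0.00016491] 0.024695674420651664
```

View pics/carry.png

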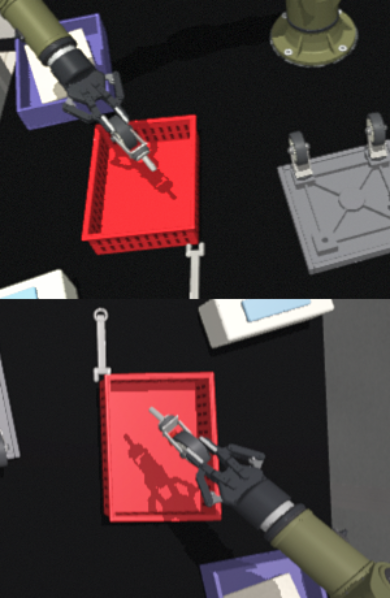

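```bash
python3 - <<'E'
from h import *
X=np.load('top.npy');m=(X[...,0]>.05)&(X[...,0]<.34)&(X[...,1]<-.45)&(X[...,1]>-.8)&(X[...,2]>.03)
q=X[m];print(q.min(0),q.max(0),np.percentile(q[:,2],[50,90,99]))
print(q[q[:,0]>.27].max(0), q[q[:,1]>-.52].max(0))
a=np.radians(40)
for hd in(40,50,60,70,80):
  a=np.radians(hd);h=np.array([np.cos(a),np.sin(a)])
  for s in(.10,.15,.2,.25,.3): print(hd,s,(B+.01*h-s*.866*h).round(3),round(.072+s*.5-.05*.87,3),end=' | ')
  print()
E
```

```text
[ 0.05002246 -0.78018146  0.03001286] [ 0.33998029 -0.45146906  0.08296534] [0.05203766 0.06869851 0.07362126]
[ 0.33998029 -0.45146906  0.08296534] [ 0.33993056 -0.45146906  0.08296534]
40 0.1 [ 0.435 -0.466] 0.078 | 40 0.15 [ 0.402 -0.494] 0.103 | 40 0.2 [ 0.369 -0.522] 0.128 | 40 0.25 [ 0.336 -0.55 ] 0.153 | 40 0.3 [ 0.303 -0.578] 0.178 | 
50 0.1 [ 0.445 -0.476] 0.078 | 50 0.15 [ 0.417 -0.509] 0.103 | 50 0.2 [ 0.389 -0.542] 0.128 | 50 0.25 [ 0.361 -0.575] 0.153 | 50 0.3 [ 0.333 -0.608] 0.178 | 
60 0.1 [ 0.456 -0.483] 0.078 | 60 0.15 [ 0.434 -0.521] 0.103 | 60 0.2 [ 0.412 -0.558] 0.128 | 60 0.25 [ 0.391 -0.596] 0.153 | 60 0.3 [ 0.369 -0.633] 0.178 | 
70 0.1 [ 0.468 -0.489] 0.078 | 70 0.15 [ 0.453 -0.53 ] 0.103 | 70 0.2 [ 0.438 -0.57 ] 0.128 | 70 0.25 [ 0.423 -0.611] 0.153 | 70 0.3 [ 0.409 -0.652] 0.178 | 
80 0.1 [ 0.481 -0.492] 0.078 | 80 0.15 [ 0.473 -0.535] 0.103 | 80 0.2 [ 0.466 -0.578] 0.128 | 80 0.25 [ 0.458 -0.62 ] 0.153 | 80 0.3 [ 0.451 -0.663] 0.178 |
```

```bash
python3 - <<'E'
from h import *
t=lambda:round(get_state()['time'],2)
a=np.radians(40); h=np.array([np.cos(a),np.sin(a)]); g=B+.01*h
def go(z,v): ctrl.movel(lay(a,np.radians(60),[*g,z])[0],None,max_speed=v)
fz=lambda:np.mean([(ctrl.pause(.02),get_state()['contact_force'][2])[1] for _ in range(4)])
go(.25,.15); go(.095,.15); ctrl.pause(.1); b=fz(); L=[]; z=.095
while z>.06:
    z-=.0025; go(z,.05); f=fz()-b; L.append((round(z,4),round(float(f),1)))
    if f>2.5: break
print(L,t(),get_state()['width'])
im,_,_=cloud("scene"); im2,_,_=cloud("top")
cv2.imwrite('pics/low.png',cv2.resize(np.vstack([im[60:290,60:360],im2[120:350,340:640]]),None,fx=1.3,fy=1.3))
E
```

```text
[(0.0925, -0.0), (0.09, 1.3), (0.0875, 12.1)] 38.7 0.0244534385233341
```

View pics/low.png

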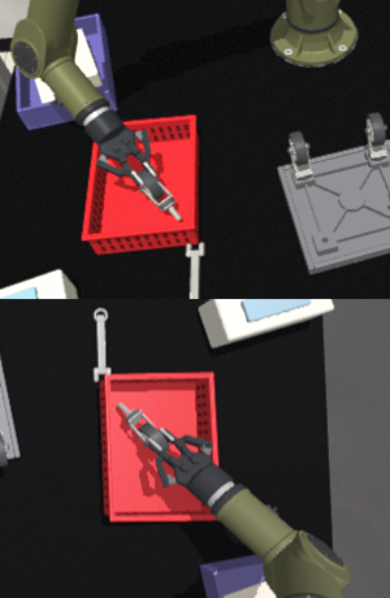

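```bash
python3 - <<'E'
from h import *
s=get_state();print(np.round(s['contact_force'],1),np.round(s['wrist_torque'],2),s['tcp_pos'],s['time'])
a=np.radians(40); h=np.array([np.cos(a),np.sin(a)]); g=B+.01*h; l=np.array([-h[1],h[0]])
_,d,X=cloud("top")
q=X[(d>0)&(abs((X[...,:2]-g)@l)<.012)]
u=(q[:,:2]-g)@h
for k in np.arange(-.24,.17,.01):
    m=abs(u-k)<.005
    if m.any(): print(round(k,2),np.percentile(q[m,2],[10,50,90]).round(3),end=' ; ')
E
```

```text
[-5.1 -0.5  7.3] [0.23 0.1  0.3 ] [ 0.51434841 -0.40036372  0.0803123 ] 38.8
-0.24 [0.001 0.311 0.332] ; -0.23 [0.    0.27  0.313] ; -0.22 [0.256 0.262 0.266] ; -0.21 [0.252 0.256 0.259] ; -0.2 [0.247 0.25  0.254] ; -0.19 [0.018 0.243 0.247] ; -0.18 [0.004 0.236 0.242] ; -0.17 [0.003 0.232 0.236] ; -0.16 [0.004 0.226 0.23 ] ; -0.15 [0.004 0.221 0.225] ; -0.14 [0.004 0.217 0.22 ] ; -0.13 [0.004 0.211 0.215] ; -0.12 [0.191 0.197 0.209] ; -0.11 [0.192 0.196 0.199] ; -0.1 [0.187 0.192 0.196] ; -0.09 [0.005 0.184 0.189] ; -0.08 [0.004 0.172 0.182] ; -0.07 [0.003 0.144 0.169] ; -0.06 [0.005 0.141 0.15 ] ; -0.05 [0.13  0.134 0.144] ; -0.04 [0.016 0.129 0.133] ; -0.03 [0.003 0.005 0.13 ] ; -0.02 [0.003 0.074 0.084] ; -0.01 [0.003 0.085 0.09 ] ; 0.0 [0.085 0.091 0.094] ; 0.01 [0.008 0.091 0.096] ; 0.02 [0.004 0.089 0.093] ; 0.03 [0.014 0.083 0.089] ; 0.04 [0.015 0.072 0.081] ; 0.05 [0.004 0.029 0.065] ; 0.06 [0.005 0.042 0.048] ; 0.07 [0.003 0.057 0.067] ; 0.08 [0.003 0.059 0.065] ; 0.09 [0.002 0.034 0.046] ; 0.1 [0.002 0.019 0.038] ; 0.11 [0.001 0.006 0.034] ; 0.12 [0.    0.004 0.007] ; 0.13 [0.003 0.005 0.009] ; 0.14 [0.002 0.005 0.009] ; 0.15 [0.013 0.039 0.08 ] ; 0.16 [0.001 0.036 0.083] ;
```

```bash
python3 - <<'E'
from h import *
im,_,_=cloud("scene"); im2,_,_=cloud("top")
cv2.imwrite('pics/z.png',np.hstack([cv2.resize(im[130:260,110:220],(396,468),interpolation=cv2.INTER_CUBIC),cv2.resize(im2[170:300,410:520],(396,468),interpolation=cv2.INTER_CUBIC)]))
E
```

```text
(no output)
```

View pics/z.png

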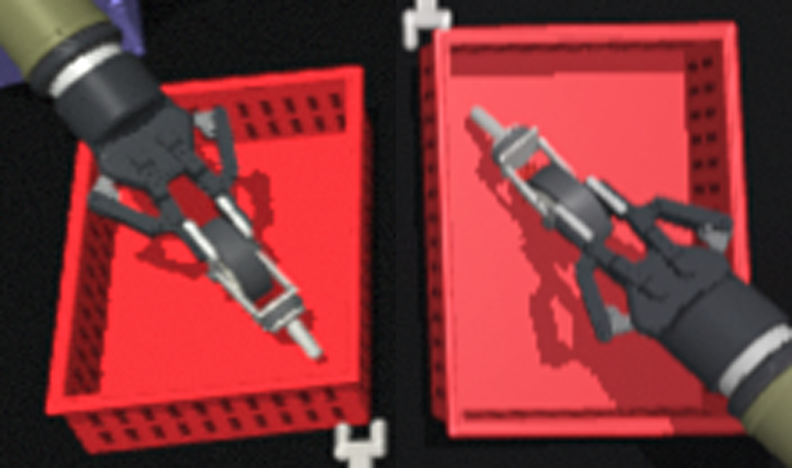

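The castor is tilted low in the basket, its stem tip at crop (475,112). The gripper's knuckle at (720,235) is close to the −y wall. Contact came about 15 mm higher than the geometry predicts, so I'll raise, shift away from that wall and try again.

```bash
python3 - <<'E'
from h import *
t=lambda:round(get_state()['time'],2)
a=np.radians(40); h=np.array([np.cos(a),np.sin(a)]); g=B+.01*h+np.array([0,.012])
def go(z,v): ctrl.movel(lay(a,np.radians(60),[*g,z])[0],None,max_speed=v)
def F():return np.mean([(ctrl.pause(.02),get_state()['contact_force'])[1] for _ in range(4)],0)
p=tcp(); ctrl.movel([p[0],p[1],p[2]+.012],None,max_speed=.1); print(F().round(1))
go(.1,.1); ctrl.pause(.1); b=F(); print(b.round(1)); z=.094
go(z,.1)
while z>.064:
    z-=.0015; go(z,.05); f=F()-b; print(round(z,4),f.round(1))
    if f[2]>2.5: break
print(t(),get_state()['width'],tcp())
_,d,X=cloud("top"); q=X[(d>0)]
w=q[(q[:,2]>.085)&(q[:,2]<.16)&(abs(q[:,0]-.45)<.12)&(q[:,1]<-.45)&(q[:,1]>-.54)]
i=np.argsort(w[:,1])[:8]; print(w[i].round(3))
E
```

```text
[-0.2 -0.4 -3. ]
[ 0.2 -0.  -3.1]
0.0925 [ 0.2 -0.2  0.3]
0.091 [-0.   0.2 -0. ]
0.0895 [-0.4  0.2  3.6]
40.95 0.02428126210942227 [ 0.5142088  -0.38824093  0.08057007]
[[ 0.515 -0.524  0.085]
 [ 0.54  -0.52   0.089]
 [ 0.487 -0.489  0.127]
 [ 0.498 -0.488  0.137]
 [ 0.49  -0.485  0.136]
 [ 0.5   -0.484  0.139]
 [ 0.49  -0.484  0.133]
 [ 0.495 -0.484  0.14 ]]
```

The contact height is the same after the shift, so the castor itself is on the floor. I'll release it and back out along the tool axis.

```bash
python3 - <<'E'
from h import *
t=lambda:round(get_state()['time'],2)
a=np.radians(40); h=np.array([np.cos(a),np.sin(a)])
ctrl.ungrasp(); ctrl.pause(.2); print(t(),get_state()['contact_force'].round(1) if hasattr(get_state()['contact_force'],'round') else get_state()['contact_force'])
p=tcp(); z=np.array([*(np.sin(np.pi/3)*h),-.5])
ctrl.movel(p-.08*z,None,max_speed=.12); q=tcp(); ctrl.movel([q[0],q[1],.33],None,max_speed=.2)
print(t(),np.round(get_state()['contact_force'],1))
im,_,X=cloud("scene"); im2,_,X2=cloud("top")
w=X2[(abs(X2[...,0]-B[0])<.13)&(abs(X2[...,1]-B[1])<.09)&(X2[...,2]>.02)&(X2[...,2]<.2)]; print(w.min(0),w.max(0))
cv2.imwrite('pics/end.png',np.vstack([cv2.resize(im[60:290,60:460],None,fx=1.3,fy=1.3),cv2.resize(im2[120:350,200:600],None,fx=1.3,fy=1.3)]))
E
```

```text
41.82 [ 0.2 -0.8  0.2]
43.83 [-0.4 -0.  -0.4]
[ 0.48635415 -0.4142998   0.02023413] [ 0.58843593 -0.32849866  0.09840094]
```

View pics/end.png

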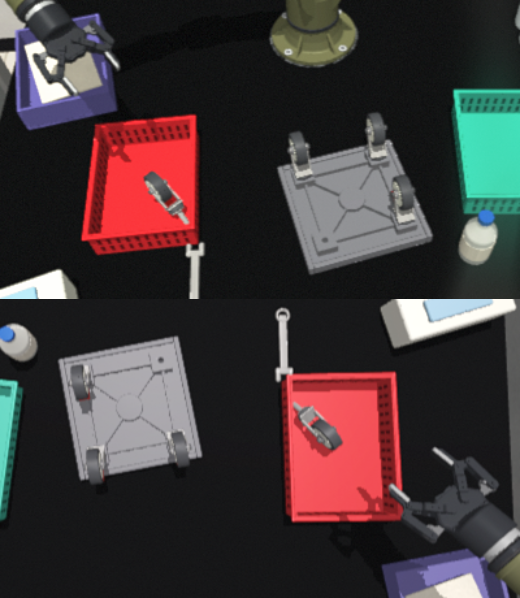

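The castor lies inside the red basket (top view ≈ 318,425), the other three stand upright in their sockets, and the arm is clear. Handing in.

```bash
python3 -c "
from station import *
print(ticket.close_job())"
```

```text
the job is handed in; nothing more can be done
None
```

The loose castor was wheel_b: it flopped about 7 mm each way at about 1 N or less, against an early firm stop on a and d. It now lies in the red basket, and I left c unprobed because b was already clear. The other three castors stand in their sockets and the job was handed in at about 44 s; no verdict came back.

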